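Lift the hot lid off the collar-warming pot

TASK

The copper collars in the larger warming pot are ready: take the lid lifter from its rack, hook it under the loop handle of the larger pot's lid, lift the lid off level, and set it down flat on the middle of the round cooling grid. The lid is hot, so never touch it with the gripper or arm, and do not tip or drop it. Then hang the lifter back upright in its rack.

Things in the scene. Friction and masses are not known exactly. Their poses are not given: they have to be found in the camera images.
- lifter_grip (a point): Centre of the lid lifter's wooden handle, 22 (x) x 28 (y) x 64 mm tall; z up, x = the way the hook opens. Below: steel crosspiece 84 mm wide in y (underside 38 mm down), then a 4 mm flat shank at x -14 mm to a level foot 30 wide, 32 long (x +-16), 5 thick, its top 118 mm down. A lip 10 mm high at the foot's +x end leaves a 24 mm long seat, centred under the handle, for the lid's bar. 0.28 kg.
- lid: Larger of two loop-handled lids, on the larger pot (70 mm tall). Disc 152 mm wide, 6 thick, over a plug 120 wide, 8 deep, loose in the pot's mouth. Origin: centre of the plug's underside, z up. Loop: upright arch of 8 mm round bar; its straight top runs along y, bar centre 68 mm above the origin; free under it 50 mm high, 64 mm wide. The hook enters along x from either side. 0.3 to 0.6 kg.
- grid: Round steel cooling grid, fixed, 156 mm across, flat top of parallel bars 30 mm above the table. Origin: centre of its underside, on the table.
- rack: Grey lifter rack, fixed: base 100 (x) x 120 (y) mm, two walls 60 mm long in x, 10 thick, at y +-30 mm (50 mm gap), tops 100 mm above the table. The lifter's shank and foot hang in the gap, its crosspiece across both wall tops, at the start with the hook opening along the rack's x, away from the robot. Out straight up; back straight down, either way round. Origin: centre of its underside.
Not all that is in view belongs to the job. What is shaped like the part that bears lifter_grip but purple is not meant.

How it is judged:
By the outcome, as a careful person would: the job done as asked, in the order asked, and still so for the second after the job is handed in, with the robot touching nothing.
It also fails if it takes over 67 s, if anything falls off the work surface, if the arm or the gripper's body presses on something with over 40 N, if the wrist force passes 120 N, or if a joint passes its speed limit or range.

ROBOT

A 6-joint arm with a two-finger parallel gripper is mounted at the origin on the work surface. World frame = base frame: x ahead of the robot, y to its left, z up, the work surface at z = 0. Lengths are in m, angles in rad, forces in N, time in s.
With the tool pointing down it reaches from about 0.35 to 0.85 m from the base axis. Payload 8.1 kg.
Tool frame: the origin (TCP) lies between the finger pads; the fingertips stand nose_length ahead of it and the grasp point (between the pads) lies 2 mm behind it (nose_length is the distance from the TCP to the fingertips, in m); z points along the fingers, x is the direction in which the jaws open and shut, and the axes are right-handed (so a half turn about z gives the same grasp; the last joint's range is limited). The gripper opens to 93 mm and grips with 3 to 60 N. Pads are 15 mm wide; open, the fingers measure 128 mm over their backs; the gripper's body (75 mm by 188 mm) begins 65 mm behind the grasp point.
Start: joints at [-1.285, 0.13, 1.488, -0, 1.523, -0.085], TCP at [0.217, -0.559, 0.236] pointing down, gripper open.
Joint ranges: [-2.96, 2.96], [-0.89, 2.26], [0.02, 2.5], [-1.34, 4.48], [0, 2.73], [-2.66, 2.66]. Speed limits (rad/s): [2.39, 2.39, 2.79, 3.14, 3.14, 3.14].

INTERFACE

Orientations are given as a rotation vector (axis times angle).
In Python, from plant import * gives the robot as it stands.
- The arm moves only by the tool carry_out, never from a script. Its argument "steps" is a list of rows, each an object with "xyz": the shift along the world's x, y, z in cm, a list of three; "rot": the turn, a rotation vector about the world's x, y, z in degrees, a list of three. In form: [{"xyz": [tx, ty, tz], "rot": [rx, ry, rz]}, ...]. A call has 1 to 10 rows; each row is the pose to reach, as a shift and turn from the pose commanded when the call began; what a row does not reach only later rows make up. A row lasts 1/10 s, in which the tool goes at most 50 mm and 8.59 degrees, less where a joint would pass 70% of its speed; a pose out of reach is approached as far as the arm can. A call with a gripper value outside its range is refused whole. "grip" is the opening, from 0 (shut) to 1 (fully open), set as the call begins (left out, the last holds). The fingers move at their own pace and stop on an object; "force" is the grip in N (left out, the last holds). Time passes only in rows, so rows that repeat a pose let the fingers close. It gives the time, the measured TCP pose, the force and the opening at its end, in the units of the state.
- read_state(): the state, without advancing time (a new reading comes with each control period).
- read_camera(name): name is "side" or "top" or "wrist"; returns the picture (420x560x3 uint8, red, green, blue); there is no depth.
- calibration(name): a dict with "fov_y" (degrees; the focal length in pixels is half the picture's height over the tangent of half this angle, whatever the lens; pixels are square), "cx", "cy" (the principal point, pixels), "xyz" and "attitude" of the camera in the world. Camera axes: x right, y down, z forward; pixel columns grow to the right and rows downward; lengths in m; the calibration is good to about 2 mm. A picture is of the moment at which its call begins: read the wrist's pose just before it. calibration takes no time and is no camera call; for the wrist camera it gives the pose at the moment of the call.
- close_job(): hands the job in, once; it reports no verdict.
The state is a dict: "t": time; "q": joint angles; "dq": joint speeds; "joint_torque": joint torques, N m; "tool_pos": TCP position; "orientation": TCP orientation; "force": force on the tool from outside, world axes, zero at the start; "wrist_torque": the same for the moment, N m; "opening": finger opening in m.
Only numpy, scipy, OpenCV 4.12 (cv2) and the standard library are available. Lean on these libraries where they do the work, as an engineer would, in place of code of your own. Each camera call takes 0.05 s, during which the arm holds its last target.

## Working session

There is one attempt and no reset: what is moved stays moved. The work goes in short steps, Python scripts to look and compute and a tool call to move; the robot and the scene stay as the last step left them, time stands still between calls to the robot, and variables do not carry over. Pictures are saved under pics/ and viewed, and the job is handed in when it is done.

Besides the shell and the picture viewer there is one more tool, called after ">>>" as name([rows], argument=value, ...), one row to a line, values as JSON. carry_out: Moves the arm, as the interface text tells. Its arguments: {"type":"object","properties":{"steps":{"type":"array","items":{"type":"object","properties":{"xyz":{"type":"array","items":{"type":"number"}},"rot":{"type":"array","items":{"type":"number"}}}}},"grip":{"type":"number"},"force":{"type":"number"}},"required":["steps"]}

```bash
ls; mkdir -p pics
python3 - <<'E'
from plant import *
import cv2
print(read_state())
for n in ("side","top","wrist"):
    print(n,calibration(n))
    im=read_camera(n); cv2.imwrite(f"pics/{n}0.png",im[:,:,::-1])
E
```

```text
pics
{'t': 0.0, 'q': array([-1.28541025e+00,  1.31124360e-01,  1.48927430e+00, -2.33475338e-05,
        1.52301714e+00, -8.53937901e-02]), 'dq': array([-0.00012268, -0.00022142,  0.00055878,  0.00066899,  0.00265698,
       -0.00137699]), 'joint_torque': array([ 6.86650146e-04, -5.59847260e+01, -4.91764283e+01,  7.67987408e-02,
        3.58427502e-02, -1.72081386e-04]), 'tool_pos': array([ 0.21726849, -0.55869785,  0.23461215]), 'orientation': array([-2.59191650e+00,  1.77325464e+00,  2.23941976e-03]), 'force': array([-0.84547151, -0.52748497,  0.86697818]), 'wrist_torque': array([ 0.10596286, -0.05175075,  0.03242448]), 'opening': 0.09286880702254366}
side {'fov_y': 45.86739956255057, 'cx': 279.32504805030976, 'cy': 205.34173037440047, 'xyz': array([0.09690816, 0.75115668, 0.75743223]), 'attitude': array([-0.54609883,  2.60044233, -1.29012965])}
top {'fov_y': 51.59267092683034, 'cx': 280.6212274655631, 'cy': 207.32619315981987, 'xyz': array([ 0.39748909, -0.01189802,  1.06538061]), 'attitude': array([-2.18757818,  2.16395466, -0.06137696])}
wrist {'fov_y': 69.27918659016683, 'cx': 281.50293259891015, 'cy': 209.688653933213, 'xyz': array([ 0.28217567, -0.5331783 ,  0.3842428 ]), 'attitude': array([ 2.41542456, -1.65066594, -0.21289175])}
```

View pics/side0.png

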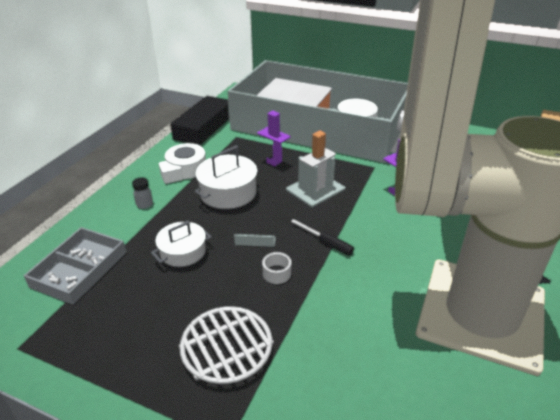

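View pics/top0.png

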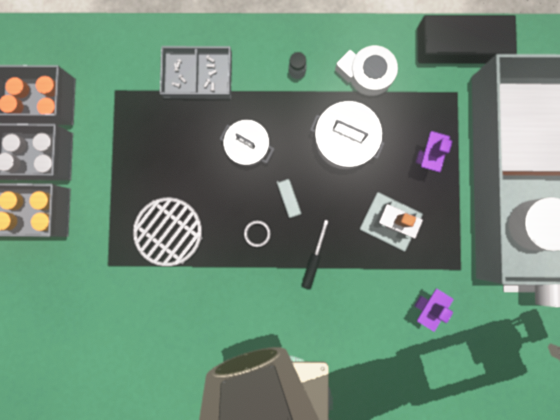

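View pics/wrist0.png

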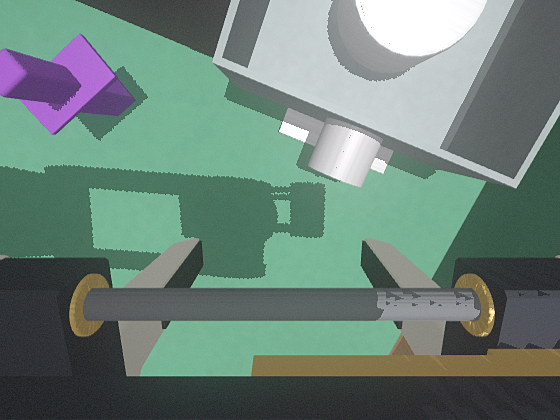

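Lifter candidates in the top view: brown handle in the grey rack (408,220), purple look-alikes at (436,150) and (434,308). By the description I choose the brown one. Lids: the larger at (349,133), the smaller at (246,141). Grid at (167,231). Next, close crops.

```bash
cat > h.py <<'E'
import numpy as np, cv2
from scipy.spatial.transform import Rotation as R
from plant import *
def ray(c,u,v):
    f=210/np.tan(np.radians(c['fov_y'])/2)
    d=R.from_rotvec(c['attitude']).as_matrix()@np.array([(u-c['cx'])/f,(v-c['cy'])/f,1.])
    return np.array(c['xyz']),d
def onz(c,u,v,z):
    o,d=ray(c,u,v); return o+d*(z-o[2])/d[2]
def proj(c,p):
    f=210/np.tan(np.radians(c['fov_y'])/2)
    q=R.from_rotvec(c['attitude']).as_matrix().T@(np.array(p)-c['xyz'])
    return np.array([c['cx']+f*q[0]/q[2],c['cy']+f*q[1]/q[2]])
def cross(c1,p1,c2,p2):
    o1,d1=ray(c1,*p1);o2,d2=ray(c2,*p2)
    A=np.array([d1,-d2]).T; t=np.linalg.lstsq(A,o2-o1,rcond=None)[0]
    a=o1+t[0]*d1;b=o2+t[1]*d2
    return (a+b)/2,np.linalg.norm(a-b)
E
python3 - <<'E'
import cv2
t=cv2.imread('pics/top0.png');s=cv2.imread('pics/side0.png')
a=cv2.resize(t[180:260,350:450],None,fx=4,fy=4,interpolation=cv2.INTER_CUBIC)
b=cv2.resize(t[90:180,305:395],None,fx=4,fy=4,interpolation=cv2.INTER_CUBIC)[:320]
c=cv2.resize(s[120:210,270:370],None,fx=4,fy=4,interpolation=cv2.INTER_CUBIC)[:320-40]
d=cv2.resize(s[140:220,185:275],None,fx=4,fy=4,interpolation=cv2.INTER_CUBIC)[:280]
import numpy as np
o=np.zeros((600,800,3),np.uint8);o[:320,:400]=a;o[:320,400:760]=b;o[320:600,:400]=c;o[320:600,400:760]=d
cv2.imwrite('pics/crop.png',o)
cv2.imwrite('pics/grid.png',cv2.resize(t[185:275,120:220],None,fx=5,fy=5,interpolation=cv2.INTER_CUBIC))
E
```

```text
(no output)
```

View pics/crop.png

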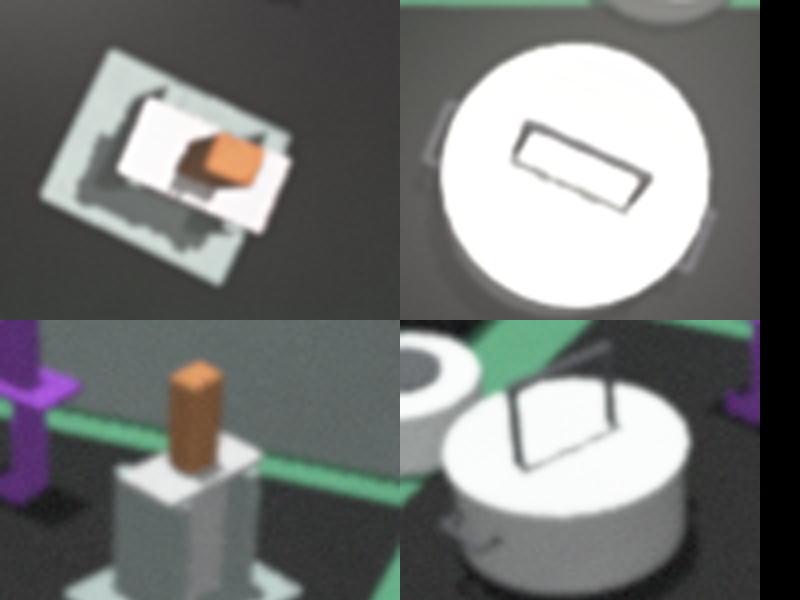

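View pics/grid.png

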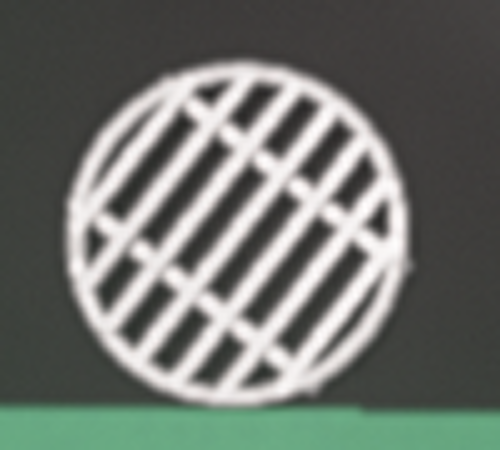

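Crop confirms: the brown handle stands on a steel crosspiece over the grey rack (not purple). The larger lid carries a loop with its top bar upper-left in the crop, about top px (436-467,121-134)/…; I measure now.

Run:
```python
from h import *
t=cv2.imread('pics/top0.png');s=cv2.imread('pics/side0.png')
ct,cs=calibration('top'),calibration('side')
hsv=cv2.cvtColor(t,cv2.COLOR_BGR2HSV)
# lens straightness: mat edge
# lid disc
m=(t.min(2)>185).astype(np.uint8)
def blob(m,x,y):
    n,l,st,ce=cv2.connectedComponentsWithStats(m); 
    return (l==l[y,x]).astype(np.uint8)
def edgefit(m,z,name):
    c=max(cv2.findContours(m,cv2.RETR_EXTERNAL,cv2.CHAIN_APPROX_NONE)[0],key=cv2.contourArea)
    P=np.array([onz(ct,*p[0],z)[:2] for p in c])
    A=np.c_[2*P,np.ones(len(P))];x=np.linalg.lstsq(A,(P**2).sum(1),rcond=None)[0]
    r=np.sqrt(x[2]+x[0]**2+x[1]**2);e=np.linalg.norm(P-x[:2],axis=1)-r
    print(name,x[:2].round(4),'D',round(2*r,4),'res',e.std().round(4))
    return x[:2]
edgefit(blob(m,349,110),0.076,'lid')
g=(t.min(2)>130).astype(np.uint8); g[267:]=0; g[:190]=0; g[:,:125]=0; g[:,215:]=0
edgefit(g,0.030,'grid')
edgefit(blob(m,246,155),0.06,'small?')
# lid bar, crop ends
a=onz(ct,305+527/4,90+122/4,0.134);b=onz(ct,305+651/4,90+178/4,0.134)
print('bar',a,b,np.linalg.norm(a-b),(a+b)/2,np.degrees(np.arctan2(*(a-b)[1::-1])))
# handle mask
for im,c,n in((t,ct,'t'),(s,cs,'s')):
    h=cv2.cvtColor(im,cv2.COLOR_BGR2HSV)
    mm=((h[...,0]<16)&(h[...,1]>100)&(h[...,2]>60)).astype(np.uint8)
    k,l,st,ce=cv2.connectedComponentsWithStats(mm)
    print(n,[(st[i].tolist(),ce[i].round(1).tolist()) for i in range(1,k) if st[i][4]>40])
# base corners
C=[onz(ct,350+x/4,180+y/4,0.0) for x,y in((112,48),(290,133),(222,285),(42,195))]
print(np.array(C).round(4),[np.linalg.norm(C[i]-C[i-1]).round(4) for i in range(4)],np.mean(C,0))
print('crosspiece')
C=[onz(ct,350+x/4,180+y/4,0.104) for x,y in((146,96),(293,160),(264,235),(118,168))]
print(np.array(C).round(4),[np.linalg.norm(C[i]-C[i-1]).round(4) for i in range(4)],np.mean(C,0))
```

```text
lid [ 0.6431 -0.1487] D 0.152 res 0.0006
grid [0.4135 0.2774] D 0.1625 res 0.0007
small? [0.6251 0.0892] D 0.1049 res 0.0007
bar [ 0.65817203 -0.33211048  0.134     ] [ 0.62783687 -0.39824957  0.134     ] 0.07276401438813881 [ 0.64300445 -0.36518002  0.134     ] 65.36111139056518
t [([36, 75, 19, 39, 552], [45.6, 93.8]), ([0, 77, 29, 36, 724], [13.5, 95.3]), ([396, 214, 19, 12, 165], [406.0, 219.8])]
s [([319, 95, 10, 12, 69], [325.0, 102.1]), ([313, 131, 12, 27, 273], [318.2, 143.3])]
[[ 0.5159 -0.2321  0.    ]
 [ 0.4648 -0.3402  0.    ]
 [ 0.3719 -0.2979  0.    ]
 [ 0.4253 -0.189   0.    ]] [np.float64(0.1004), np.float64(0.1196), np.float64(0.1021), np.float64(0.1213)] [ 0.44446698 -0.26480914  0.        ]
crosspiece
[[ 0.4779 -0.2292  0.104 ]
 [ 0.4433 -0.3096  0.104 ]
 [ 0.402  -0.2932  0.104 ]
 [ 0.4379 -0.2136  0.104 ]] [np.float64(0.0429), np.float64(0.0875), np.float64(0.0445), np.float64(0.0874)] [ 0.44027089 -0.26138786  0.104     ]
```

Run:
```python
from h import *
import plant
print([k for k in dir(plant) if not k.startswith('__')], getattr(plant,'nose_length',None))
ct,cs=calibration('top'),calibration('side')
a=onz(ct,305+127/4,90+122/4,0.134);b=onz(ct,305+251/4,90+178/4,0.134)
print('bar',a,b,np.linalg.norm(a-b),(a+b)/2,np.degrees(np.arctan2(*(a-b)[1::-1])))
print(cross(ct,(305+127/4,90+122/4),cs,(185+(608-400)/4,140+(347-320)/4)))
print(cross(ct,(305+251/4,90+178/4),cs,(185+(608-400)/4,140+(347-320)/4)))
print(cross(ct,(305+251/4,90+178/4),cs,(185+(514-400)/4,140+(388-320)/4)))
print('handle top',onz(ct,408.75,220,.17),onz(cs,319.25,134,.17),cross(ct,(408.75,220),cs,(319.25,134)))
t=cv2.imread('pics/top0.png');print(t[218:222,398:414:2].tolist()[1])
```

```text
['IKError', 'calibration', 'close_job', 'nose_length', 'read_camera', 'read_state'] 0.017
bar [ 0.6566874  -0.11568353  0.134     ] [ 0.62624027 -0.18285606  0.134     ] 0.07375077596588739 [ 0.64146384 -0.1492698   0.134     ] 65.61675192662074
(array([ 0.62131928, -0.12075352,  0.17049918]), np.float64(0.05238528412944848))
(array([ 0.62758198, -0.18363514,  0.12932148]), np.float64(0.00041223503110823594))
(array([ 0.66218655, -0.17783976,  0.09223938]), np.float64(0.05679053821140559))
handle top [ 0.43987507 -0.25954282  0.17      ] [ 0.43916068 -0.2556636   0.17      ] (array([ 0.44031277, -0.2601126 ,  0.1674915 ]), np.float64(0.0006834257376575941))
[[58, 73, 97], [59, 76, 101], [89, 129, 192], [107, 162, 234], [108, 164, 235], [109, 164, 235], [109, 164, 235], [107, 161, 233]]
```

>>> carry_out([
  {"xyz":[0,0,3],"rot":[0,0,0]},
  {"xyz":[1,1.5,6],"rot":[0,0,4]},
  {"xyz":[4,5,7],"rot":[0,0,9]},
  {"xyz":[7,9,7],"rot":[0,0,15]},
  {"xyz":[10,13,7],"rot":[0,0,21]},
  {"xyz":[13,17,7],"rot":[0,0,27]},
  {"xyz":[16,21.5,7],"rot":[0,0,33]},
  {"xyz":[19,25.5,7],"rot":[0,0,39]},
  {"xyz":[21.5,28.8,7],"rot":[0,0,43.4]},
  {"xyz":[22.3,29.9,7],"rot":[0,0,43.4]},
], grip=1, force=40)

```text
t: 1.15
tool_pos: [0.4423, -0.2567, 0.3055]
orientation: [-3.066, 0.68, -0.0]
force: [-1.4, -1.1, 0.5]
opening: 0.0929
```

>>> carry_out([
  {"xyz":[0,0,0],"rot":[0,0,0]},
  {"xyz":[0,0,0],"rot":[0,0,0]},
  {"xyz":[0,0,0],"rot":[0,0,0]},
])

```text
t: 1.45
tool_pos: [0.4396, -0.2615, 0.3055]
orientation: [3.064, -0.693, -0.001]
force: [-0.3, 0.1, -0.3]
opening: 0.0933
```

Run:
```python
from h import *
s=read_state();c=calibration('wrist');im=read_camera('wrist');cv2.imwrite('pics/w1.png',im[:,:,::-1])
T=R.from_rotvec(s['orientation']).as_matrix()
print(s['t'],s['tool_pos'],s['orientation'],s['force'],'heading x',np.degrees(np.arctan2(T[1,0],T[0,0])),T[:,2])
print('pred handle top',proj(c,(.4395,-.2595,.17)))
np.save('pics/cw1.npy',np.r_[c['fov_y'],c['cx'],c['cy'],c['xyz'],c['attitude']])
```

```text
1.45 [ 0.43961647 -0.26149947  0.30546918] [ 3.06387376e+00 -6.92915587e-01 -8.33921062e-04] [-0.29256644  0.14530199 -0.33816006] heading x -25.486902839528288 [-5.93329105e-04 -2.16539388e-04 -9.99999801e-01]
pred handle top [280.7009481  203.97183634]
```

View pics/w1.png

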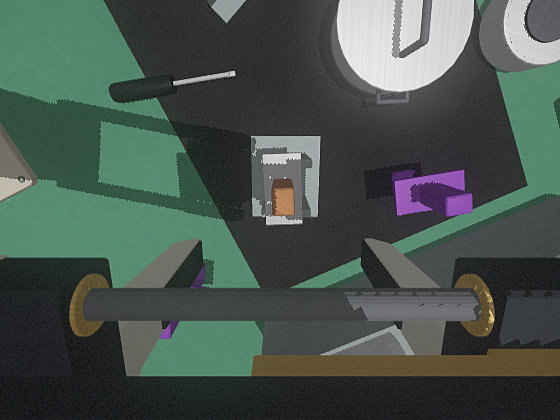

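Wrist view: handle at (284,200), predicted (281,204), crosspiece (285,190) square to the picture; lid loop at (410,25). Refining.

Run:
```python
from h import *
a=np.load('pics/cw1.npy');c=dict(fov_y=a[0],cx=a[1],cy=a[2],xyz=a[3:6],attitude=a[6:9])
im=cv2.imread('pics/w1.png');h=cv2.cvtColor(im,cv2.COLOR_BGR2HSV)
m=((h[...,0]<16)&(h[...,1]>90)&(h[...,2]>150)).astype(np.uint8);m[:, :255]=0;m[:150]=0;m[240:]=0;m[:,320:]=0
cnt=max(cv2.findContours(m,0,1)[0],key=cv2.contourArea)
print(cv2.boundingRect(cnt),cv2.minAreaRect(cnt))
m2=((h[...,0]<16)&(h[...,1]>90)&(h[...,2]>40)).astype(np.uint8);m2[:, :255]=0;m2[:150]=0;m2[240:]=0;m2[:,320:]=0
print(cv2.boundingRect(m2))
cv2.imwrite('pics/w1c.png',np.hstack([cv2.resize(im[130:235,240:335],None,fx=4,fy=4),cv2.resize(im[0:105,330:425],None,fx=4,fy=4)]))
```

```text
(275, 188, 19, 27) ((284.0, 201.0), (18.0, 26.0), 0.0)
(271, 179, 24, 37)
```

View pics/w1c.png

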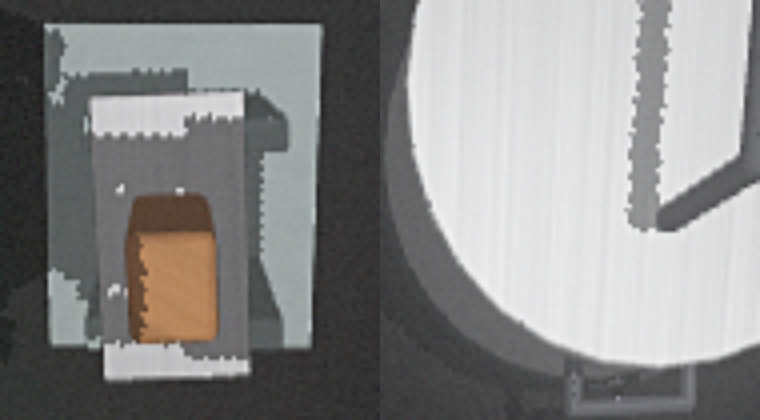

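Run:
```python
from h import *
a=np.load('pics/cw1.npy');c=dict(fov_y=a[0],cx=a[1],cy=a[2],xyz=a[3:6],attitude=a[6:9])
f=lambda x,y,z:onz(c,240+x/4,130+y/4,z)
print('top',f(176.5,286,.17))
for p,q in(((136,286),(217,286)),((176.5,230),(176.5,342))): print(np.linalg.norm(f(*p,.17)-f(*q,.17)))
C=[f(*p,.104) for p in((88,97),(243,92),(251,376),(104,381))]
print('cross',np.mean(C,0),[np.linalg.norm(C[i]-C[i-1]).round(4) for i in range(4)])
for i,j in((0,3),(1,2),(0,1),(3,2)):
    d=C[j]-C[i];print(np.degrees(np.arctan2(d[1],d[0])).round(1))
C=[f(*p,0) for p in((43,24),(322,25),(312,348),(48,350))]
print('base',np.mean(C,0),[np.linalg.norm(C[i]-C[i-1]).round(4) for i in range(4)])
for i,j in((0,3),(1,2),(0,1),(3,2)):
    d=C[j]-C[i];print(np.degrees(np.arctan2(d[1],d[0])).round(1))
```

```text
top [ 0.44352594 -0.25870716  0.17      ]
0.019476247356249074
0.027632632003238573
cross [ 0.4419452  -0.25974064  0.104     ] [np.float64(0.0847), np.float64(0.0441), np.float64(0.0846), np.float64(0.0444)]
-113.1
-112.9
-23.6
-23.4
base [ 0.44484764 -0.26268557  0.        ] [np.float64(0.1233), np.float64(0.1015), np.float64(0.1221), np.float64(0.1027)]
-116.0
-115.4
-25.6
-25.0
```

>>> carry_out([
  {"xyz":[0.2,0.2,-2],"rot":[0,0,1]},
  {"xyz":[0.2,0.2,-5],"rot":[0,0,1]},
  {"xyz":[0.2,0.2,-8],"rot":[0,0,1]},
  {"xyz":[0.2,0.2,-11],"rot":[0,0,1]},
  {"xyz":[0.2,0.2,-13.5],"rot":[0,0,1]},
  {"xyz":[0.2,0.2,-15.5],"rot":[0,0,1]},
  {"xyz":[0.2,0.2,-16.5],"rot":[0,0,1]},
  {"xyz":[0.2,0.2,-16.9],"rot":[0,0,1]},
  {"xyz":[0.2,0.2,-16.9],"rot":[0,0,1]},
  {"xyz":[0.2,0.2,-16.9],"rot":[0,0,1]},
])

```text
t: 2.5
tool_pos: [0.443, -0.2589, 0.1379]
orientation: [3.07, -0.663, 0.003]
force: [-0.6, -0.5, -0.1]
opening: 0.0929
```

>>> carry_out([
  {"xyz":[0,0,0],"rot":[0,0,0]},
  {"xyz":[0,0,0],"rot":[0,0,0]},
  {"xyz":[0,0,0],"rot":[0,0,0]},
  {"xyz":[0,0,0],"rot":[0,0,0]},
  {"xyz":[0,0,0],"rot":[0,0,0]},
  {"xyz":[0,0,0],"rot":[0,0,0]},
  {"xyz":[0,0,0],"rot":[0,0,0]},
  {"xyz":[0,0,0],"rot":[0,0,0]},
  {"xyz":[0,0,0],"rot":[0,0,0]},
  {"xyz":[0,0,0],"rot":[0,0,0]},
], grip=0.1, force=50)

```text
t: 3.5
tool_pos: [0.4424, -0.2582, 0.1366]
orientation: [-3.071, 0.663, 0.0]
force: [-0.4, -0.4, 0.2]
opening: 0.0223
```

Run:
```python
from h import *
s=read_state();print(s['t'],s['tool_pos'],s['force'],s['wrist_torque'],s['opening'])
for n in('wrist','side'):
    im=read_camera(n);cv2.imwrite(f'pics/{n}2.png',im[:,:,::-1])
```

```text
3.5 [ 0.44241291 -0.25819688  0.13660944] [-0.44664961 -0.35976525  0.22593166] [-0.01127744 -0.09394612  0.03571707] 0.022282570391049798
```

View pics/wrist2.png

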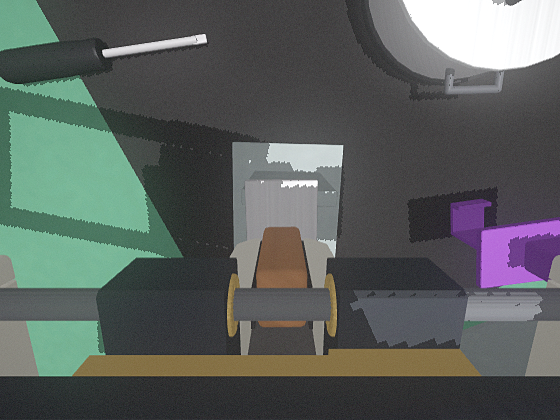

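View pics/side2.png

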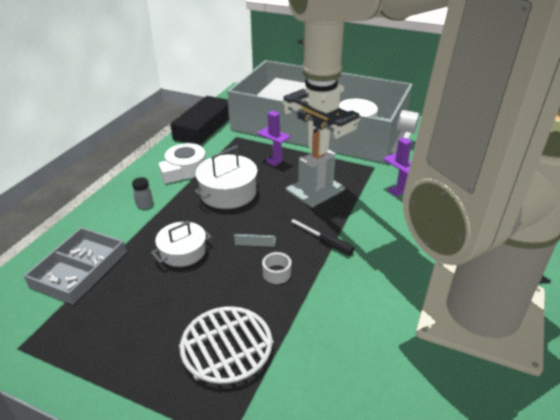

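Gripped (opening 22.3 mm matches the 22 mm handle). Lift straight up.

>>> carry_out([
  {"xyz":[0,0,1],"rot":[0,0,0]},
  {"xyz":[0,0,2.5],"rot":[0,0,0]},
  {"xyz":[0,0,4.5],"rot":[0,0,0]},
  {"xyz":[0,0,6.5],"rot":[0,0,0]},
  {"xyz":[0,0,9],"rot":[0,0,0]},
  {"xyz":[0,0,12],"rot":[0,0,0]},
  {"xyz":[0,0,15],"rot":[0,0,0]},
  {"xyz":[0,0,17.5],"rot":[0,0,0]},
  {"xyz":[0,0,19],"rot":[0,0,0]},
  {"xyz":[0,0,20],"rot":[0,0,0]},
])

```text
t: 4.6
tool_pos: [0.4427, -0.2584, 0.3388]
orientation: [3.07, -0.662, 0.003]
force: [0.0, 0.2, -3.0]
opening: 0.022
```

>>> carry_out([
  {"xyz":[1,1,0],"rot":[0,0,0]},
  {"xyz":[3,2.7,0],"rot":[0,0,0]},
  {"xyz":[5.5,4.9,0],"rot":[0,0,0]},
  {"xyz":[8,7.1,0],"rot":[0,0,0]},
  {"xyz":[10.5,9.3,0],"rot":[0,0,0]},
  {"xyz":[13,11.5,0],"rot":[0,0,0]},
  {"xyz":[14.5,12.8,0],"rot":[0,0,0]},
  {"xyz":[15,13.2,0],"rot":[0,0,0]},
  {"xyz":[15,13.2,0],"rot":[0,0,0]},
  {"xyz":[15,13.2,0],"rot":[0,0,0]},
])

```text
t: 5.6
tool_pos: [0.5918, -0.1265, 0.3358]
orientation: [3.071, -0.663, -0.003]
force: [-0.8, 0.1, -2.2]
opening: 0.0218
```

Run:
```python
from h import *
s=read_state();T=R.from_rotvec(s['orientation']).as_matrix();print(s['t'],s['tool_pos'],np.degrees(np.arctan2(T[1,0],T[0,0])),s['force'],s['wrist_torque'],s['opening'])
c=calibration('wrist')
np.save('pics/cw3.npy',np.r_[c['fov_y'],c['cx'],c['cy'],c['xyz'],c['attitude']])
for n in('wrist','side','top'):
    im=read_camera(n);cv2.imwrite(f'pics/{n}3.png',im[:,:,::-1])
```

```text
5.6 [ 0.59183397 -0.1264816   0.33581183] -24.36263353210563 [-0.84590297  0.07144491 -2.21190284] [-0.0471045  -0.09758567 -0.00752635] 0.021809415456187344
```

View pics/wrist3.png

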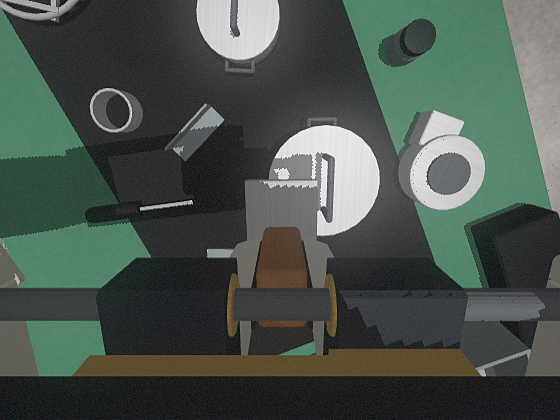

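View pics/side3.png

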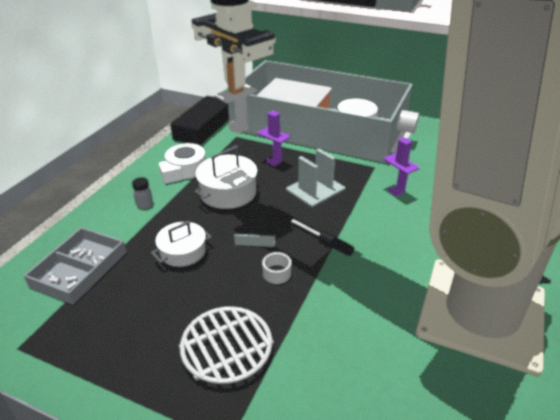

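Run:
```python
import cv2,numpy as np
a=cv2.imread('pics/wrist3.png');b=cv2.imread('pics/side3.png')
cv2.imwrite('pics/c3.png',np.hstack([cv2.resize(a[115:245,260:390],None,fx=3,fy=3),cv2.resize(b[60:190,180:310],None,fx=3,fy=3)]))
```

```text
(no output)
```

View pics/c3.png

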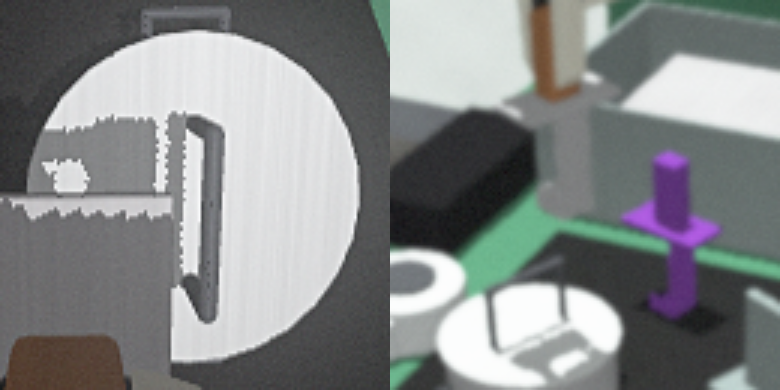

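Run:
```python
from h import *
a=np.load('pics/cw3.npy');c=dict(fov_y=a[0],cx=a[1],cy=a[2],xyz=a[3:6],attitude=a[6:9])
f=lambda x,y,z:onz(c,260+x/3,115+y/3,z)
A,B=f(215,127,.132),f(208,321,.132)
print(A,B,(A+B)/2,np.linalg.norm(A-B),np.degrees(np.arctan2(*(A-B)[1::-1]))-90)
im=cv2.imread('pics/wrist3.png');m=(im.min(2)>150).astype(np.uint8);n,l,st,ce=cv2.connectedComponentsWithStats(m)
k=l[180,370];cnt=max(cv2.findContours((l==k).astype(np.uint8),0,1)[0],key=cv2.contourArea)[:,0]
cnt=cnt[(cnt[:,0]>335)]
P=np.array([onz(c,*p,.076)[:2] for p in cnt]);M=np.c_[2*P,np.ones(len(P))];x=np.linalg.lstsq(M,(P**2).sum(1),rcond=None)[0]
print('disc',x[:2],2*np.sqrt(x[2]+x[0]**2+x[1]**2))
print([onz(c,260+q[0]/3,115+q[1]/3,z) for q,z in(((0,195),.3),((172,195),.3))])
```

```text
[ 0.66061206 -0.11311893  0.132     ] [ 0.62900972 -0.18397769  0.132     ] [ 0.64481089 -0.14854831  0.132     ] 0.07758654392160913 -24.03642311687166
disc [ 0.6439427  -0.14773267] 0.15005138180475938
[array([ 0.59655078, -0.08390199,  0.3       ]), array([ 0.62865331, -0.09839457,  0.3       ])]
```

Wrist and top agree on the bar: about (0.643,-0.149), x axis at -24°. Lower beside the loop, then slide in.

>>> carry_out([
  {"xyz":[0,0,-2],"rot":[0,0,0]},
  {"xyz":[0,0,-4.5],"rot":[0,0,0]},
  {"xyz":[0,0,-7],"rot":[0,0,0]},
  {"xyz":[0,0,-9],"rot":[0,0,0]},
  {"xyz":[0,0,-10.5],"rot":[0,0,0]},
  {"xyz":[0,0,-11.5],"rot":[0,0,0]},
  {"xyz":[0,0,-12.1],"rot":[0,0,0]},
  {"xyz":[0,0,-12.1],"rot":[0,0,0]},
  {"xyz":[0,0,-12.1],"rot":[0,0,0]},
  {"xyz":[0,0,-12.1],"rot":[0,0,0]},
])

```text
t: 6.75
tool_pos: [0.5931, -0.1264, 0.2169]
orientation: [3.071, -0.663, 0.003]
force: [-0.5, 0.5, -2.6]
opening: 0.022
```

Run:
```python
from h import *
s=read_state();print(s['t'],s['tool_pos'],s['force'],s['wrist_torque'],s['opening'])
O=[]
for n,(x,y) in(('wrist',(230,110)),('side',(160,80))):
    im=read_camera(n);O.append(cv2.resize(im[y:y+130,x:x+130,::-1],None,fx=3,fy=3))
cv2.imwrite('pics/c4.png',np.hstack(O))
```

```text
6.75 [ 0.59305551 -0.12643017  0.2169225 ] [-0.47566121  0.52349564 -2.57641879] [-0.03880533 -0.07082688 -0.00506865] 0.02197894540192235
```

View pics/c4.png

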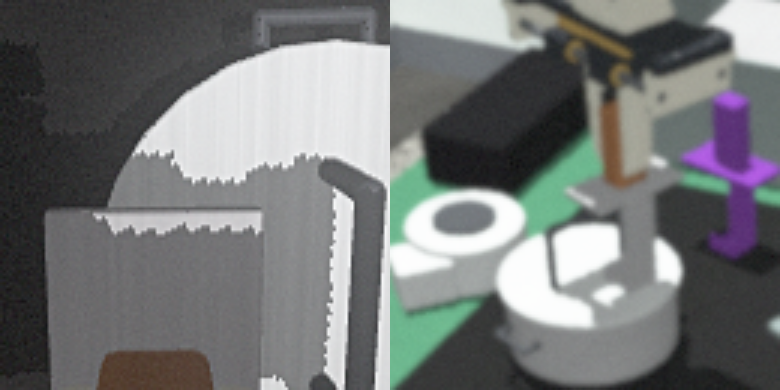

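>>> carry_out([
  {"xyz":[0.6,-0.3,0],"rot":[0,0,0]},
  {"xyz":[1.4,-0.6,0],"rot":[0,0,0]},
  {"xyz":[2.2,-1.0,0],"rot":[0,0,0]},
  {"xyz":[3.0,-1.3,0],"rot":[0,0,0]},
  {"xyz":[3.8,-1.7,0],"rot":[0,0,0]},
  {"xyz":[4.5,-2.0,0],"rot":[0,0,0]},
  {"xyz":[5.0,-2.2,0],"rot":[0,0,0]},
  {"xyz":[5.1,-2.2,0],"rot":[0,0,0]},
  {"xyz":[5.1,-2.2,0],"rot":[0,0,0]},
  {"xyz":[5.1,-2.2,0],"rot":[0,0,0]},
])

```text
t: 7.85
tool_pos: [0.6433, -0.1481, 0.2156]
orientation: [-3.071, 0.663, 0.0]
force: [0.4, 0.8, -2.7]
opening: 0.022
```

Run:
```python
from h import *
s=read_state();print(s['t'],s['tool_pos'],s['force'],s['wrist_torque'],s['opening'])
O=[]
for n,(x,y) in(('wrist',(230,110)),('side',(160,80))):
    im=read_camera(n);cv2.imwrite(f'pics/{n}5.png',im[:,:,::-1]);O.append(cv2.resize(im[y:y+130,x:x+130,::-1],None,fx=3,fy=3))
cv2.imwrite('pics/c5.png',np.hstack(O))
```

```text
7.85 [ 0.64327292 -0.14808603  0.2156275 ] [ 0.37004148  0.82990402 -2.65849878] [ 0.00034043 -0.04272894 -0.01248377] 0.021967320984933335
```

View pics/c5.png

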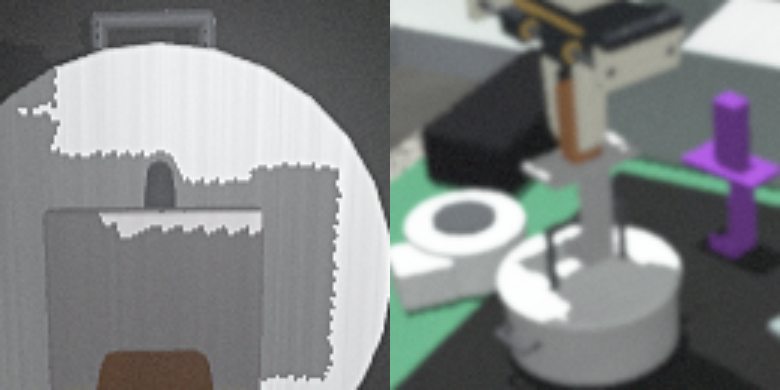

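Bar sits above the seat, no contact force. Raise slowly to contact.

>>> carry_out([
  {"xyz":[0,0,0.7],"rot":[0,0,0]},
  {"xyz":[0,0,1.4],"rot":[0,0,0]},
  {"xyz":[0,0,2.0],"rot":[0,0,0]},
  {"xyz":[0,0,2.3],"rot":[0,0,0]},
  {"xyz":[0,0,2.5],"rot":[0,0,0]},
  {"xyz":[0,0,2.7],"rot":[0,0,0]},
  {"xyz":[0,0,2.9],"rot":[0,0,0]},
  {"xyz":[0,0,3.1],"rot":[0,0,0]},
  {"xyz":[0,0,3.3],"rot":[0,0,0]},
  {"xyz":[0,0,3.5],"rot":[0,0,0]},
])

```text
t: 8.95
tool_pos: [0.6432, -0.1481, 0.2502]
orientation: [-3.071, 0.663, 0.001]
force: [-0.3, -0.1, -5.9]
opening: 0.0222
```

Run:
```python
from h import *
s=read_state();print(s['t'],s['tool_pos'],s['force'],s['wrist_torque'],s['opening'])
im=read_camera('side');cv2.imwrite('pics/c6.png',cv2.resize(im[80:210,160:310,::-1],None,fx=4,fy=4))
```

```text
8.95 [ 0.64321639 -0.1481383   0.25023803] [-0.27426476 -0.12598293 -5.89073641] [-0.06097269 -0.10372832  0.01190105] 0.022164067638980572
```

View pics/c6.png

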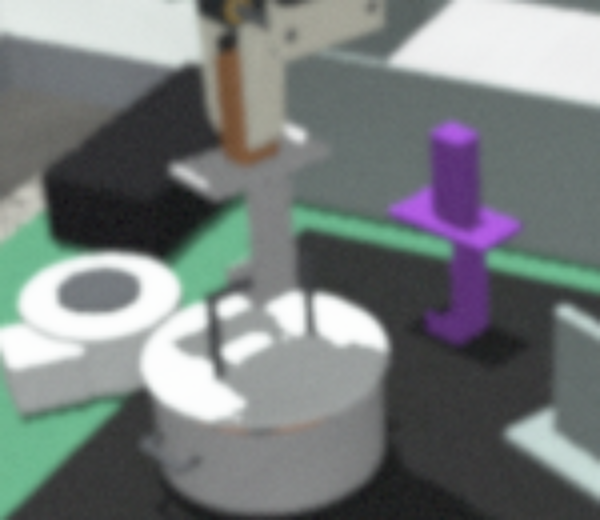

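Lid lifting (force +3.2 N, about 0.33 kg). Up further, gently.

>>> carry_out([
  {"xyz":[0,0,0.4],"rot":[0,0,0]},
  {"xyz":[0,0,1],"rot":[0,0,0]},
  {"xyz":[0,0,1.8],"rot":[0,0,0]},
  {"xyz":[0,0,2.8],"rot":[0,0,0]},
  {"xyz":[0,0,4],"rot":[0,0,0]},
  {"xyz":[0,0,5.5],"rot":[0,0,0]},
  {"xyz":[0,0,7],"rot":[0,0,0]},
  {"xyz":[0,0,8.5],"rot":[0,0,0]},
  {"xyz":[0,0,9.8],"rot":[0,0,0]},
  {"xyz":[0,0,10.8],"rot":[0,0,0]},
])

```text
t: 10.0
tool_pos: [0.6437, -0.1483, 0.3606]
orientation: [3.071, -0.663, 0.002]
force: [-0.6, 0.1, -6.5]
opening: 0.022
```

>>> carry_out([
  {"xyz":[0,0,0.5],"rot":[0,0,0]},
  {"xyz":[0,0,0.7],"rot":[0,0,0]},
  {"xyz":[0,0,0.7],"rot":[0,0,0]},
  {"xyz":[0,0,0.7],"rot":[0,0,0]},
  {"xyz":[0,0,0.7],"rot":[0,0,0]},
])

```text
t: 10.5
tool_pos: [0.6432, -0.1482, 0.3647]
orientation: [-3.071, 0.663, 0.002]
force: [-1.3, -0.2, -6.4]
opening: 0.0217
```

Run:
```python
from h import *
s=read_state();print(s['t'],s['tool_pos'],s['force'],s['wrist_torque'],s['opening'])
im=read_camera('side');cv2.imwrite('pics/c7.png',cv2.resize(im[20:210,140:340,::-1],None,fx=3,fy=3))
im=read_camera('wrist');cv2.imwrite('pics/w7.png',im[...,::-1])
```

```text
10.5 [ 0.64317607 -0.14816252  0.36466469] [-1.32687308 -0.19127271 -6.39117786] [-0.01648751 -0.07492194 -0.0332969 ] 0.021699568216771027
```

View pics/c7.png

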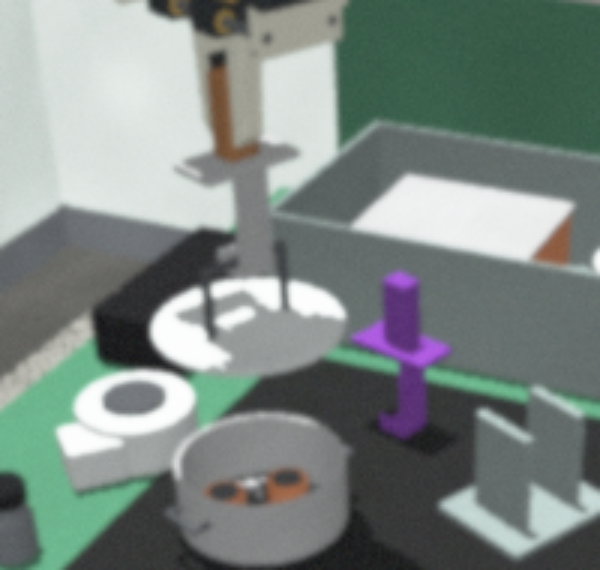

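View pics/w7.png

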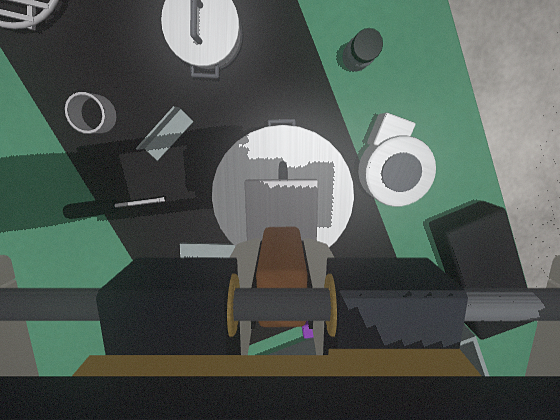

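Run:
```python
import numpy as np
n=40;t=np.arange(n+1)/n;s=10*t**3-15*t**4+6*t**5
P=np.outer(s,[-23.0,42.55])
for k in range(4):
    print((P[10*k+1:10*k+11]-P[10*k].round(1)).round(1).tolist(),P[10*k+10].round(1))
```

```text
[[-0.0, 0.0], [-0.0, 0.0], [-0.1, 0.2], [-0.2, 0.4], [-0.4, 0.7], [-0.6, 1.1], [-0.9, 1.7], [-1.3, 2.5], [-1.8, 3.4], [-2.4, 4.4]] [-2.4  4.4]
[[-0.6, 1.2], [-1.4, 2.5], [-2.1, 4.0], [-3.0, 5.6], [-3.9, 7.3], [-4.9, 9.1], [-5.9, 11.0], [-7.0, 12.9], [-8.0, 14.9], [-9.1, 16.9]] [-11.5  21.3]
[[-1.1, 2.0], [-2.1, 3.9], [-3.2, 5.9], [-4.2, 7.7], [-5.2, 9.5], [-6.1, 11.2], [-7.0, 12.8], [-7.7, 14.3], [-8.5, 15.6], [-9.1, 16.8]] [-20.6  38.1]
[[-0.6, 1.1], [-1.1, 2.0], [-1.5, 2.7], [-1.8, 3.3], [-2.0, 3.8], [-2.2, 4.1], [-2.3, 4.3], [-2.4, 4.4], [-2.4, 4.4], [-2.4, 4.4]] [-23.   42.6]
```

>>> carry_out([
  {"xyz":[0,0,0],"rot":[0,0,0]},
  {"xyz":[-0.03,0.05,0],"rot":[0,0,0]},
  {"xyz":[-0.1,0.2,0],"rot":[0,0,0]},
  {"xyz":[-0.2,0.4,0],"rot":[0,0,0]},
  {"xyz":[-0.4,0.7,0],"rot":[0,0,0]},
  {"xyz":[-0.6,1.1,0],"rot":[0,0,0]},
  {"xyz":[-0.9,1.7,0],"rot":[0,0,0]},
  {"xyz":[-1.3,2.5,0],"rot":[0,0,0]},
  {"xyz":[-1.8,3.4,0],"rot":[0,0,0]},
  {"xyz":[-2.4,4.4,0],"rot":[0,0,0]},
])

```text
t: 11.6
tool_pos: [0.6189, -0.1033, 0.3656]
orientation: [-3.071, 0.662, 0.0]
force: [-0.6, 0.1, -8.1]
opening: 0.0218
```

>>> carry_out([
  {"xyz":[-0.6,1.2,0],"rot":[0,0,0]},
  {"xyz":[-1.4,2.5,0],"rot":[0,0,0]},
  {"xyz":[-2.1,4.0,0],"rot":[0,0,0]},
  {"xyz":[-3.0,5.6,0],"rot":[0,0,0]},
  {"xyz":[-3.9,7.3,0],"rot":[0,0,0]},
  {"xyz":[-4.9,9.1,0],"rot":[0,0,0]},
  {"xyz":[-5.9,11.0,0],"rot":[0,0,0]},
  {"xyz":[-7.0,12.9,0],"rot":[0,0,0]},
  {"xyz":[-8.0,14.9,0],"rot":[0,0,0]},
  {"xyz":[-9.1,16.9,0],"rot":[0,0,0]},
])

```text
t: 12.6
tool_pos: [0.5274, 0.0663, 0.3658]
orientation: [-3.071, 0.662, -0.001]
force: [0.3, 0.1, -6.1]
opening: 0.0218
```

>>> carry_out([
  {"xyz":[-1.1,2.0,0],"rot":[0,0,0]},
  {"xyz":[-2.1,3.9,0],"rot":[0,0,0]},
  {"xyz":[-3.2,5.9,0],"rot":[0,0,0]},
  {"xyz":[-4.2,7.7,0],"rot":[0,0,0]},
  {"xyz":[-5.2,9.5,0],"rot":[0,0,0]},
  {"xyz":[-6.1,11.2,0],"rot":[0,0,0]},
  {"xyz":[-7.0,12.8,0],"rot":[0,0,0]},
  {"xyz":[-7.7,14.3,0],"rot":[0,0,0]},
  {"xyz":[-8.5,15.6,0],"rot":[0,0,0]},
  {"xyz":[-9.1,16.8,0],"rot":[0,0,0]},
])

```text
t: 13.6
tool_pos: [0.4362, 0.234, 0.3659]
orientation: [-3.071, 0.661, -0.001]
force: [-0.8, -0.0, -6.0]
opening: 0.0218
```

>>> carry_out([
  {"xyz":[-0.6,1.1,0],"rot":[0,0,0]},
  {"xyz":[-1.1,2.0,0],"rot":[0,0,0]},
  {"xyz":[-1.5,2.7,0],"rot":[0,0,0]},
  {"xyz":[-1.8,3.3,0],"rot":[0,0,0]},
  {"xyz":[-2.0,3.8,0],"rot":[0,0,0]},
  {"xyz":[-2.2,4.1,0],"rot":[0,0,0]},
  {"xyz":[-2.3,4.3,0],"rot":[0,0,0]},
  {"xyz":[-2.4,4.4,0],"rot":[0,0,0]},
  {"xyz":[-2.4,4.4,0],"rot":[0,0,0]},
  {"xyz":[-2.4,4.4,0],"rot":[0,0,0]},
])

```text
t: 14.6
tool_pos: [0.4135, 0.2766, 0.3656]
orientation: [3.071, -0.663, 0.0]
force: [0.4, -0.6, -6.5]
opening: 0.0217
```

Run:
```python
from h import *
s=read_state();print(s['t'],s['tool_pos'],s['force'],s['wrist_torque'],s['opening'])
c=calibration('wrist');np.save('pics/cw8.npy',np.r_[c['fov_y'],c['cx'],c['cy'],c['xyz'],c['attitude']])
for n in('wrist','side','top'):
    im=read_camera(n);cv2.imwrite(f'pics/{n}8.png',im[:,:,::-1])
```

```text
14.6 [0.4135459  0.27659899 0.36563625] [ 0.44136646 -0.55605459 -6.49816732] [-0.03781122 -0.03518557 -0.01642706] 0.021694219444548756
```

View pics/wrist8.png

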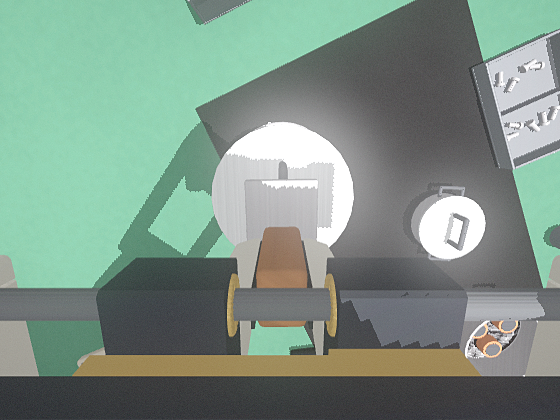

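View pics/side8.png

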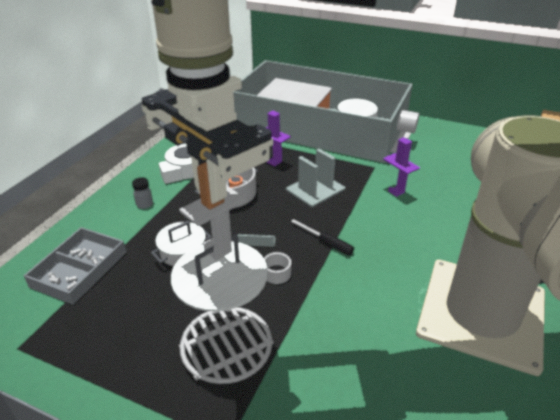

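View pics/top8.png

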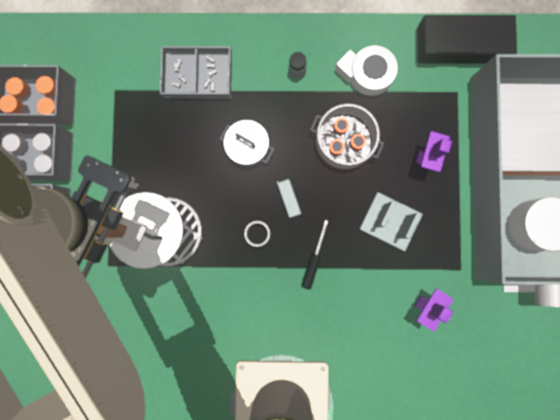

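Run:
```python
from h import *
def fit(c,P2,z,n):
    P=np.array([onz(c,*p,z)[:2] for p in P2]);M=np.c_[2*P,np.ones(len(P))];x=np.linalg.lstsq(M,(P**2).sum(1),rcond=None)[0]
    r=np.sqrt(x[2]+x[0]**2+x[1]**2);print(n,x[:2].round(4),'D',(2*r).round(4),(np.linalg.norm(P-x[:2],axis=1)-r).std().round(4))
ct,cs=calibration('top'),calibration('side')
for n,c,box in(('top',ct,(190,266,125,212)),('side',cs,(300,390,170,280))):
  for th in(100,130,160):
    im=cv2.imread(f'pics/{n}0.png');m=(im.min(2)>th).astype(np.uint8);k=np.zeros_like(m);a,b,d,e=box;k[a:b,d:e]=m[a:b,d:e]
    k=cv2.morphologyEx(k,cv2.MORPH_OPEN,np.ones((2,2),np.uint8)) if 0 else k
    cnt=max(cv2.findContours(k,0,1)[0],key=cv2.contourArea)
    h=cv2.convexHull(cnt)[:,0]
    for z in(.025,.03): fit(c,h,z,(n,th,z))
a=np.load('pics/cw8.npy');c=dict(fov_y=a[0],cx=a[1],cy=a[2],xyz=a[3:6],attitude=a[6:9])
im=cv2.imread('pics/wrist8.png');m=(im.min(2)>150).astype(np.uint8);n,l,st,ce=cv2.connectedComponentsWithStats(m)
cnt=np.vstack([q[:,0] for q in cv2.findContours(m,0,1)[0]]);h=cnt[(abs(cnt[:,0]-283)<72)&(cnt[:,1]>115)&(cnt[:,1]<245)]
h=cv2.convexHull(h)[:,0]; h=h[h[:,1]<235]
fit(c,h,.1996,'lid wrist')
im=cv2.imread('pics/top8.png')
m=(im.min(2)>215).astype(np.uint8);k=np.zeros_like(m);k[190:270,125:183]=m[190:270,125:183];h=cv2.convexHull(np.argwhere(k)[:,::-1].astype(np.int32))[:,0]
print(h.tolist())
```

```text
('top', 100, 0.025) [0.4134 0.2788] D 0.1672 0.0005
('top', 100, 0.03) [0.4134 0.2774] D 0.1664 0.0005
('top', 130, 0.025) [0.4136 0.2788] D 0.1649 0.0004
('top', 130, 0.03) [0.4135 0.2774] D 0.1642 0.0004
('top', 160, 0.025) [0.4135 0.2789] D 0.163 0.0003
('top', 160, 0.03) [0.4134 0.2776] D 0.1622 0.0003
('side', 100, 0.025) [0.4149 0.2773] D 0.1676 0.0008
('side', 100, 0.03) [0.4127 0.2805] D 0.1664 0.0008
('side', 130, 0.025) [0.4151 0.2773] D 0.1655 0.0006
('side', 130, 0.03) [0.4129 0.2806] D 0.1644 0.0006
('side', 160, 0.025) [0.4149 0.2771] D 0.1634 0.0005
('side', 160, 0.03) [0.4127 0.2803] D 0.1623 0.0005
lid wrist [0.4204 0.2826] D 0.1519 0.0024
[[182, 230], [181, 238], [179, 244], [177, 248], [173, 254], [168, 259], [165, 261], [163, 262], [162, 262], [138, 239], [137, 238], [125, 217], [125, 199], [126, 198], [129, 196], [135, 194], [139, 193], [152, 193], [156, 194], [178, 200], [182, 202]]
```

Grid centre (0.4135, 0.278) from both views; lid hangs level under the lifter. Lower.

>>> carry_out([
  {"xyz":[0,0.05,-0.5],"rot":[0,0,0]},
  {"xyz":[0,0.1,-1.5],"rot":[0,0,0]},
  {"xyz":[0,0.1,-3],"rot":[0,0,0]},
  {"xyz":[0,0.1,-5],"rot":[0,0,0]},
  {"xyz":[0,0.1,-7],"rot":[0,0,0]},
  {"xyz":[0,0.1,-9],"rot":[0,0,0]},
  {"xyz":[0,0.1,-11],"rot":[0,0,0]},
  {"xyz":[0,0.1,-12.5],"rot":[0,0,0]},
  {"xyz":[0,0.1,-13.5],"rot":[0,0,0]},
  {"xyz":[0,0.1,-14],"rot":[0,0,0]},
])

```text
t: 15.75
tool_pos: [0.4129, 0.2775, 0.2241]
orientation: [3.07, -0.662, -0.002]
force: [-0.1, 0.3, -6.5]
opening: 0.022
```

Run:
```python
from h import *
s=read_state();print(s['t'],s['tool_pos'],s['force'],s['wrist_torque'],s['opening'])
im=read_camera('side');cv2.imwrite('pics/c9.png',cv2.resize(im[180:400,130:330,::-1],None,fx=2.7,fy=2.7))
```

```text
15.75 [0.41288297 0.27751615 0.22412691] [-0.05040792  0.30811219 -6.5060156 ] [-0.02992873  0.01818585  0.02567219] 0.021993503338662537
```

View pics/c9.png

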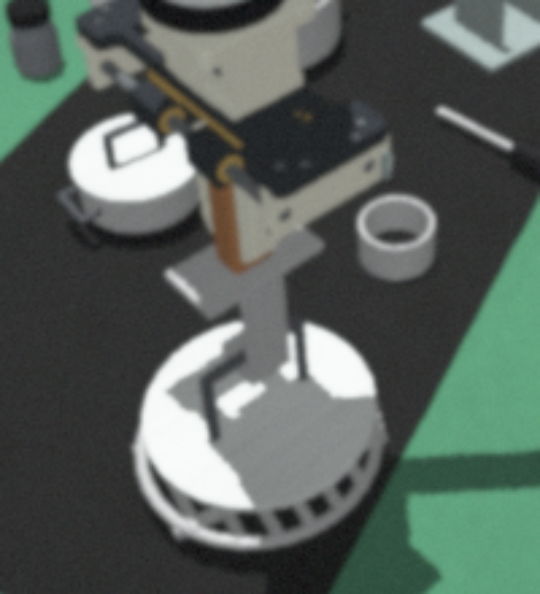

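>>> carry_out([
  {"xyz":[0,0,-0.3],"rot":[0,0,0]},
  {"xyz":[0,0,-0.6],"rot":[0,0,0]},
  {"xyz":[0,0,-0.8],"rot":[0,0,0]},
  {"xyz":[0,0,-1.0],"rot":[0,0,0]},
  {"xyz":[0,0,-1.2],"rot":[0,0,0]},
  {"xyz":[0,0,-1.4],"rot":[0,0,0]},
  {"xyz":[0,0,-1.6],"rot":[0,0,0]},
  {"xyz":[0,0,-1.8],"rot":[0,0,0]},
  {"xyz":[0,0,-2.0],"rot":[0,0,0]},
  {"xyz":[0,0,-2.2],"rot":[0,0,0]},
])

```text
t: 16.8
tool_pos: [0.4136, 0.2779, 0.2039]
orientation: [-3.07, 0.663, -0.001]
force: [-0.2, 0.3, -2.2]
opening: 0.0216
```

>>> carry_out([
  {"xyz":[0,0,-0.4],"rot":[0,0,0]},
  {"xyz":[0,0,-0.9],"rot":[0,0,0]},
  {"xyz":[0,0,-1.4],"rot":[0,0,0]},
  {"xyz":[0,0,-1.8],"rot":[0,0,0]},
  {"xyz":[0,0,-1.9],"rot":[0,0,0]},
  {"xyz":[0,0,-1.9],"rot":[0,0,0]},
  {"xyz":[0,0,-1.9],"rot":[0,0,0]},
])

```text
t: 17.5
tool_pos: [0.4135, 0.2778, 0.1848]
orientation: [-3.071, 0.663, -0.0]
force: [0.0, 0.4, -2.1]
opening: 0.022
```

Run:
```python
from h import *
s=read_state();print(s['t'],s['tool_pos'],s['force'],s['wrist_torque'],s['opening'])
im=read_camera('side');cv2.imwrite('pics/c10.png',cv2.resize(im[180:400,130:330,::-1],None,fx=2.7,fy=2.7))
im=read_camera('wrist');cv2.imwrite('pics/w10.png',im[...,::-1])
```

```text
17.5 [0.41353484 0.27781841 0.18479493] [ 0.01047398  0.41601663 -2.10614487] [-0.02257239 -0.10375827  0.01028585] 0.022026154321396096
```

View pics/c10.png

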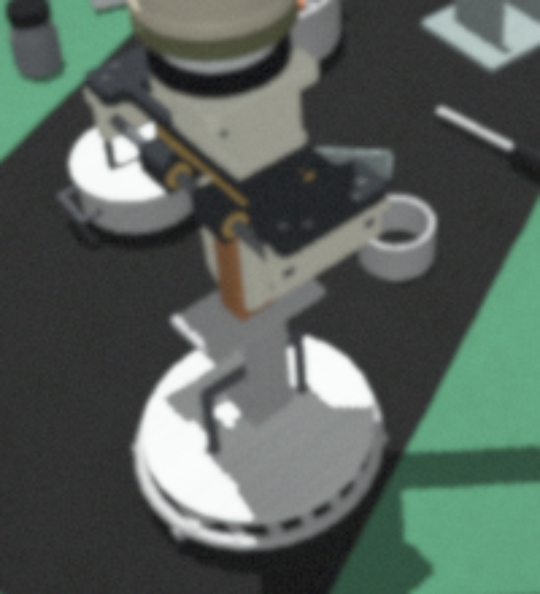

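View pics/w10.png

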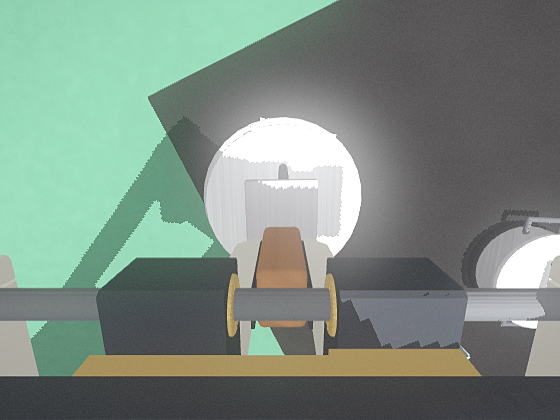

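Force back to -2 N: the lid rests on the grid. Withdraw along -x of the hook, then up.

>>> carry_out([
  {"xyz":[-0.4,0.2,0],"rot":[0,0,0]},
  {"xyz":[-1.0,0.45,0],"rot":[0,0,0]},
  {"xyz":[-1.7,0.8,0],"rot":[0,0,0]},
  {"xyz":[-2.5,1.1,0],"rot":[0,0,0]},
  {"xyz":[-3.3,1.5,0],"rot":[0,0,0]},
  {"xyz":[-4.1,1.85,0],"rot":[0,0,0]},
  {"xyz":[-4.8,2.2,0],"rot":[0,0,0]},
  {"xyz":[-5.2,2.4,0],"rot":[0,0,0]},
  {"xyz":[-5.5,2.5,0],"rot":[0,0,0]},
  {"xyz":[-5.5,2.5,0],"rot":[0,0,0]},
])

```text
t: 18.6
tool_pos: [0.3582, 0.3029, 0.1847]
orientation: [-3.071, 0.662, -0.0]
force: [-1.0, -0.3, -1.9]
opening: 0.022
```

Run:
```python
from h import *
s=read_state();print(s['t'],s['tool_pos'],s['force'],s['wrist_torque'],s['opening'])
im=read_camera('side');cv2.imwrite('pics/c11.png',cv2.resize(im[180:400,130:330,::-1],None,fx=2.7,fy=2.7))
```

```text
18.6 [0.35817832 0.3029268  0.18468211] [-1.00358599 -0.26036446 -1.9394795 ] [-0.05359418 -0.08401913  0.01481047] 0.022028722344567056
```

View pics/c11.png

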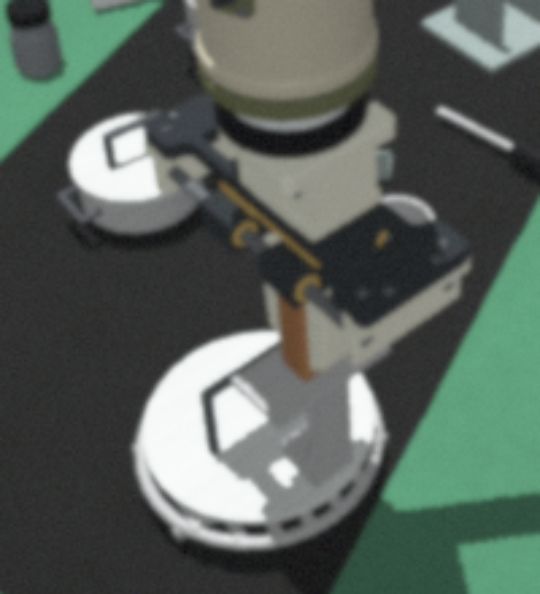

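>>> carry_out([
  {"xyz":[0,0,1],"rot":[0,0,0]},
  {"xyz":[0,0,3],"rot":[0,0,0]},
  {"xyz":[0,0,5.5],"rot":[0,0,0]},
  {"xyz":[0,0,8.5],"rot":[0,0,0]},
  {"xyz":[0,0,11.5],"rot":[0,0,0]},
  {"xyz":[0,0,14],"rot":[0,0,0]},
  {"xyz":[0,0,16],"rot":[0,0,0]},
  {"xyz":[0,0,17],"rot":[0,0,0]},
  {"xyz":[0.3,-1,17],"rot":[0,0,0]},
  {"xyz":[0.6,-3,17],"rot":[0,0,0]},
])

```text
t: 19.65
tool_pos: [0.3644, 0.2725, 0.3538]
orientation: [3.071, -0.66, -0.001]
force: [-0.5, -0.3, -2.6]
opening: 0.0217
```

Run:
```python
import cv2
im=cv2.imread('pics/top8.png');cv2.imwrite('pics/rk.png',cv2.resize(im[185:260,350:430],None,fx=8,fy=8,interpolation=cv2.INTER_CUBIC))
```

```text
(no output)
```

View pics/rk.png

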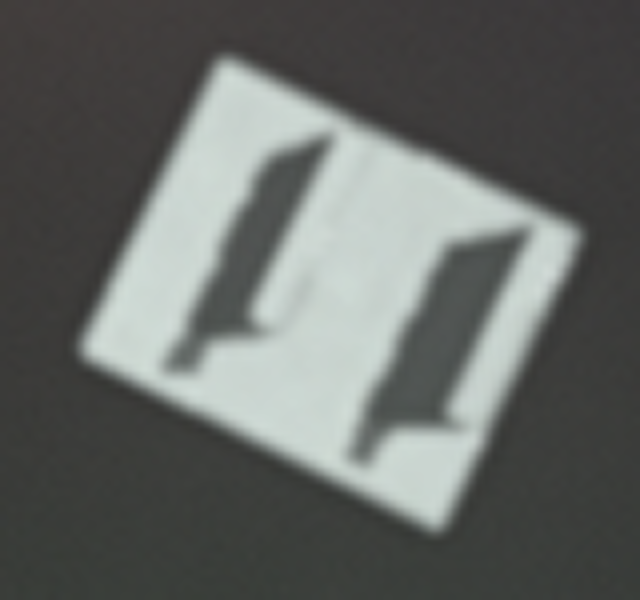

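Run:
```python
from h import *
ct=calibration('top')
for z in(0,.006,.01):
    C=[onz(ct,350+x/8,185+y/8,z) for x,y in((225,58),(583,233),(437,533),(80,350))]
    d=(C[0]-C[3])+(C[1]-C[2]);e=(C[0]-C[1])+(C[3]-C[2])
    print(z,np.mean(C,0).round(4),[np.linalg.norm(C[i]-C[i-1]).round(4) for i in range(4)],np.degrees(np.arctan2(d[1],d[0])),np.degrees(np.arctan2(e[1],e[0]))-90)
```

```text
0 [ 0.4435 -0.2643  0.    ] [np.float64(0.1005), np.float64(0.1208), np.float64(0.1023), np.float64(0.1209)] -26.286726473414777 -26.285354077925604
0.006 [ 0.4433 -0.2628  0.006 ] [np.float64(0.0999), np.float64(0.1201), np.float64(0.1017), np.float64(0.1202)] -26.286726473414795 -26.285354077925604
0.01 [ 0.4431 -0.2619  0.01  ] [np.float64(0.0995), np.float64(0.1196), np.float64(0.1013), np.float64(0.1197)] -26.286726473414767 -26.285354077925604
```

>>> carry_out([
  {"xyz":[0.4,-2.5,0],"rot":[0,0,0]},
  {"xyz":[0.8,-5.2,0],"rot":[0,0,0]},
  {"xyz":[1.2,-8.2,0],"rot":[0,0,0]},
  {"xyz":[1.7,-11.4,0],"rot":[0,0,0]},
  {"xyz":[2.2,-14.7,0],"rot":[0,0,0]},
  {"xyz":[2.6,-18,0],"rot":[0,0,0]},
  {"xyz":[3.1,-21.3,0],"rot":[0,0,0]},
  {"xyz":[3.6,-24.6,0],"rot":[0,0,0]},
  {"xyz":[4.1,-27.9,0],"rot":[0,0,0]},
  {"xyz":[4.6,-31.2,0],"rot":[0,0,0]},
])

```text
t: 20.65
tool_pos: [0.4097, -0.0412, 0.3532]
orientation: [3.071, -0.663, -0.003]
force: [1.0, 0.5, -2.4]
opening: 0.0216
```

>>> carry_out([
  {"xyz":[0.5,-3.2,0],"rot":[0,0,0]},
  {"xyz":[0.9,-6.3,0],"rot":[0,0,0]},
  {"xyz":[1.4,-9.3,0],"rot":[0,0,-0.5]},
  {"xyz":[1.8,-12.2,0],"rot":[0,0,-1]},
  {"xyz":[2.2,-14.9,0],"rot":[0,0,-1.5]},
  {"xyz":[2.5,-17.4,0],"rot":[0,0,-1.5]},
  {"xyz":[2.8,-19.5,0],"rot":[0,0,-1.5]},
  {"xyz":[3.0,-21,0],"rot":[0,0,-1.5]},
  {"xyz":[3.2,-21.8,0],"rot":[0,0,-1.5]},
  {"xyz":[3.2,-22.1,0],"rot":[0,0,-1.5]},
])

```text
t: 21.65
tool_pos: [0.4422, -0.2606, 0.3539]
orientation: [-3.061, 0.704, 0.002]
force: [-0.8, -0.4, -2.6]
opening: 0.0219
```

>>> carry_out([
  {"xyz":[0,0,0],"rot":[0,0,0]},
  {"xyz":[0,0,0],"rot":[0,0,0]},
  {"xyz":[0,0,0],"rot":[0,0,0]},
])

```text
t: 21.95
tool_pos: [0.4425, -0.2596, 0.3548]
orientation: [-3.062, 0.701, -0.0]
force: [0.0, -0.0, -3.2]
opening: 0.0216
```

Run:
```python
from h import *
s=read_state();T=R.from_rotvec(s['orientation']).as_matrix();print(s['t'],s['tool_pos'],np.degrees(np.arctan2(T[1,0],T[0,0])),s['force'],s['wrist_torque'],s['opening'])
c=calibration('wrist')
for n in('wrist','side'):
    im=read_camera(n);cv2.imwrite(f'pics/{n}12.png',im[:,:,::-1])
im=read_camera('top');cv2.imwrite('pics/top12.png',im[:,:,::-1])
```

```text
21.95 [ 0.44252492 -0.25955399  0.35483455] -25.801235419328048 [ 0.03144297 -0.02158007 -3.15496091] [-0.07169999 -0.08303042 -0.02841981] 0.021612608743116254
```

View pics/wrist12.png

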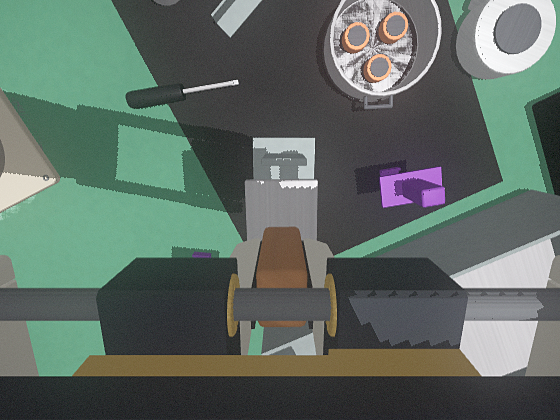

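View pics/side12.png

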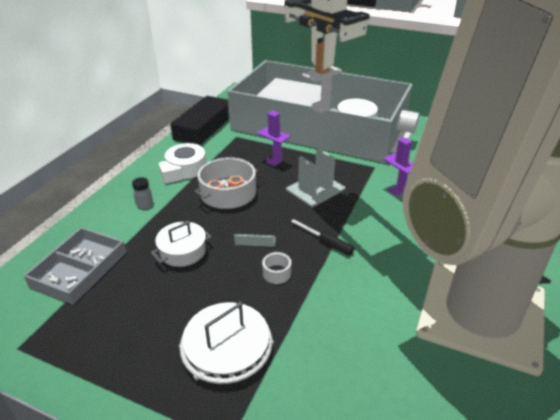

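View pics/top12.png

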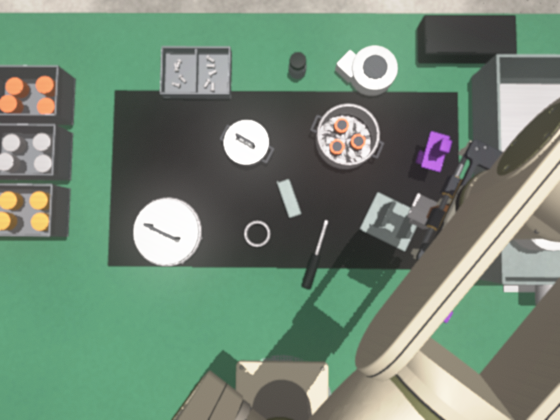

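Lid sits centred on the grid in the top view. Lower the lifter to just above the rack, then in slowly.

>>> carry_out([
  {"xyz":[0,0,-2],"rot":[0,0,0]},
  {"xyz":[0,0,-5],"rot":[0,0,0]},
  {"xyz":[0,0,-8],"rot":[0,0,0]},
  {"xyz":[0,0,-10.5],"rot":[0,0,0]},
  {"xyz":[0,0,-12],"rot":[0,0,0]},
  {"xyz":[0,0,-12.8],"rot":[0,0,0]},
  {"xyz":[0,0,-13.3],"rot":[0,0,0]},
  {"xyz":[0,0,-13.8],"rot":[0,0,0]},
  {"xyz":[0,0,-14.3],"rot":[0,0,0]},
  {"xyz":[0,0,-14.8],"rot":[0,0,0]},
])

```text
t: 23.1
tool_pos: [0.4429, -0.2605, 0.2071]
orientation: [3.061, -0.703, 0.002]
force: [1.0, 1.2, -3.2]
opening: 0.0218
```

Run:
```python
from h import *
s=read_state();print(s['t'],s['tool_pos'],s['force'],s['wrist_torque'],s['opening'])
O=[]
for n,(x,y) in(('wrist',(220,110)),('side',(260,80))):
    im=read_camera(n);O.append(cv2.resize(im[y:y+130,x:x+130,::-1],None,fx=3,fy=3))
cv2.imwrite('pics/c13.png',np.hstack(O))
```

```text
23.1 [ 0.44286292 -0.26052877  0.20714155] [ 0.99241137  1.22208214 -3.16302055] [-0.03482932 -0.08898481  0.03540919] 0.02181022322054079
```

View pics/c13.png

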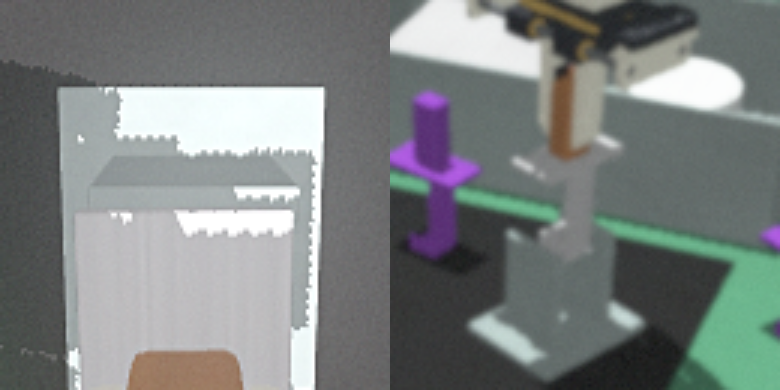

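Foot is between the walls, no side force. Go on down to seating.

>>> carry_out([
  {"xyz":[0,0,-0.8],"rot":[0,0,0]},
  {"xyz":[0,0,-1.8],"rot":[0,0,0]},
  {"xyz":[0,0,-2.8],"rot":[0,0,0]},
  {"xyz":[0,0,-3.8],"rot":[0,0,0]},
  {"xyz":[0,0,-4.8],"rot":[0,0,0]},
  {"xyz":[0,0,-5.6],"rot":[0,0,0]},
  {"xyz":[0,0,-6.1],"rot":[0,0,0]},
  {"xyz":[0,0,-6.4],"rot":[0,0,0]},
  {"xyz":[0,0,-6.6],"rot":[0,0,0]},
  {"xyz":[0,0,-6.7],"rot":[0,0,0]},
])

```text
t: 24.2
tool_pos: [0.4426, -0.2603, 0.1398]
orientation: [3.062, -0.703, 0.001]
force: [-0.6, -0.5, -2.7]
opening: 0.0216
```

>>> carry_out([
  {"xyz":[0,0,-0.1],"rot":[0,0,0]},
  {"xyz":[0,0,-0.2],"rot":[0,0,0]},
  {"xyz":[0,0,-0.3],"rot":[0,0,0]},
  {"xyz":[0,0,-0.3],"rot":[0,0,0]},
])

```text
t: 24.6
tool_pos: [0.4425, -0.2602, 0.1367]
orientation: [3.062, -0.703, 0.0]
force: [0.1, -0.1, -2.2]
opening: 0.0214
```

Run:
```python
from h import *
s=read_state();print(s['t'],s['tool_pos'],s['force'],s['wrist_torque'],s['opening'])
O=[]
for n,(x,y) in(('wrist',(220,110)),('side',(260,80))):
    im=read_camera(n);O.append(cv2.resize(im[y:y+130,x:x+130,::-1],None,fx=3,fy=3))
cv2.imwrite('pics/c14.png',np.hstack(O))
```

```text
24.6 [ 0.44247522 -0.26024872  0.1366602 ] [ 0.05644588 -0.14721594 -2.1790872 ] [ 0.01350752 -0.07386499  0.04162076] 0.021426628382743926
```

View pics/c14.png

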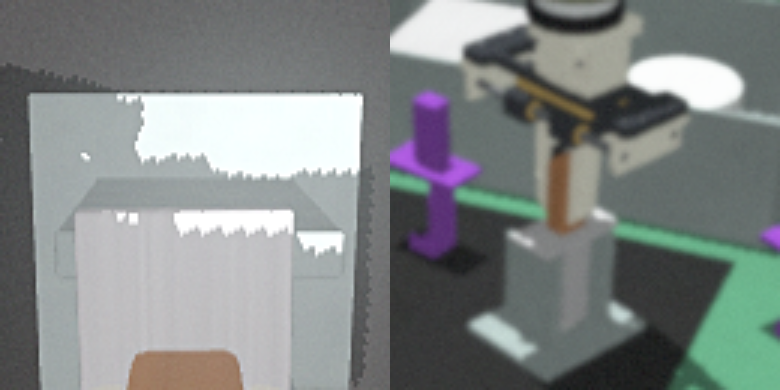

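>>> carry_out([
  {"xyz":[0,0,-0.05],"rot":[0,0,0]},
  {"xyz":[0,0,-0.1],"rot":[0,0,0]},
  {"xyz":[0,0,-0.1],"rot":[0,0,0]},
])

```text
t: 25.0
tool_pos: [0.4425, -0.2603, 0.1366]
orientation: [3.062, -0.703, 0.0]
force: [-3.7, 2.3, 6.3]
opening: 0.0221
```

Seated (upward force now). Ease off half a millimetre and open.

>>> carry_out([
  {"xyz":[0,0,0.07],"rot":[0,0,0]},
  {"xyz":[0,0,0.07],"rot":[0,0,0]},
])

```text
t: 25.2
tool_pos: [0.4426, -0.2603, 0.1366]
orientation: [3.062, -0.703, 0.001]
force: [-0.7, 0.6, 1.7]
opening: 0.0216
```

>>> carry_out([
  {"xyz":[0,0,0],"rot":[0,0,0]},
  {"xyz":[0,0,0],"rot":[0,0,0]},
  {"xyz":[0,0,0],"rot":[0,0,0]},
  {"xyz":[0,0,0],"rot":[0,0,0]},
  {"xyz":[0,0,0],"rot":[0,0,0]},
  {"xyz":[0,0,0],"rot":[0,0,0]},
  {"xyz":[0,0,0],"rot":[0,0,0]},
  {"xyz":[0,0,0],"rot":[0,0,0]},
  {"xyz":[0,0,0],"rot":[0,0,0]},
  {"xyz":[0,0,0],"rot":[0,0,0]},
], grip=1)

```text
t: 26.2
tool_pos: [0.4425, -0.2602, 0.1364]
orientation: [3.062, -0.703, 0.0]
force: [-0.1, 0.7, -0.4]
opening: 0.0919
```

>>> carry_out([
  {"xyz":[0,0,0.5],"rot":[0,0,0]},
  {"xyz":[0,0,1.5],"rot":[0,0,0]},
  {"xyz":[0,0,3],"rot":[0,0,0]},
  {"xyz":[0,0,5],"rot":[0,0,0]},
  {"xyz":[0,0,7.5],"rot":[0,0,0]},
  {"xyz":[0,0,10],"rot":[0,0,0]},
  {"xyz":[0,0,12.5],"rot":[0,0,0]},
  {"xyz":[0,0,15],"rot":[0,0,0]},
  {"xyz":[0,0,17],"rot":[0,0,0]},
  {"xyz":[0,0,18],"rot":[0,0,0]},
])

```text
t: 27.2
tool_pos: [0.4431, -0.2607, 0.3203]
orientation: [3.06, -0.702, 0.007]
force: [0.8, -0.4, -0.1]
opening: 0.093
```

Run:
```python
from h import *
s=read_state();print(s['t'],s['tool_pos'],s['force'],s['opening'])
for n in('wrist','side','top'):
    im=read_camera(n);cv2.imwrite(f'pics/{n}15.png',im[:,:,::-1])
def fit(c,P2,z,n):
    P=np.array([onz(c,*p,z)[:2] for p in P2]);M=np.c_[2*P,np.ones(len(P))];x=np.linalg.lstsq(M,(P**2).sum(1),rcond=None)[0]
    r=np.sqrt(x[2]+x[0]**2+x[1]**2);print(n,x[:2].round(4),'D',(2*r).round(4),(np.linalg.norm(P-x[:2],axis=1)-r).std().round(4))
for n,(u,v) in(('top',(150,215)),('side',(210,360))):
    im=cv2.imread(f'pics/{n}15.png');m=(im.min(2)>200).astype(np.uint8);k,l,st,ce=cv2.connectedComponentsWithStats(m)
    cnt=max(cv2.findContours((l==l[v,u]).astype(np.uint8),0,1)[0],key=cv2.contourArea)
    fit(calibration(n),cv2.convexHull(cnt)[:,0],.044,'lid '+n)
```

```text
27.2 [ 0.44313883 -0.26071426  0.32029525] [ 0.78668691 -0.37171027 -0.10088711] 0.09301577489497653
lid top [0.4135 0.274 ] D 0.1574 0.0004
lid side [0.4095 0.2849] D 0.1628 0.0022
```

View pics/wrist15.png

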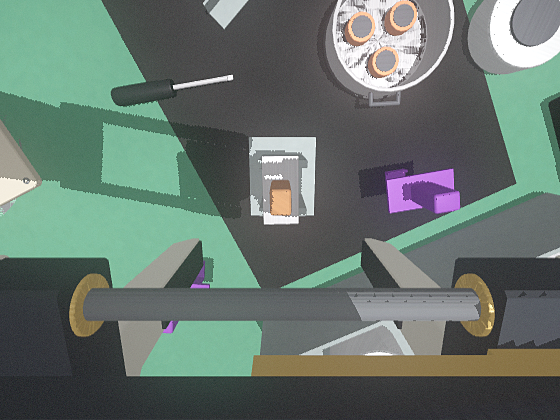

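View pics/side15.png

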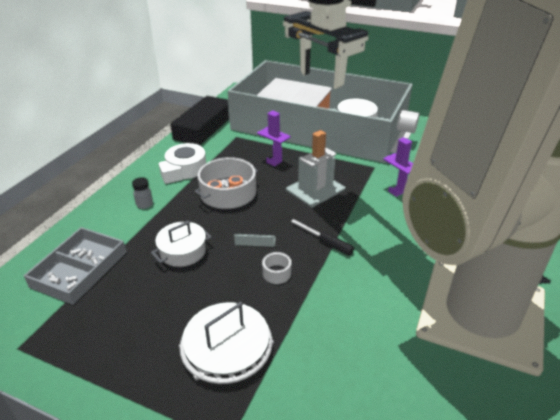

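Run:
```python
import cv2,numpy as np
t=cv2.imread('pics/top15.png');s=cv2.imread('pics/side15.png')
a=cv2.resize(t[185:277,120:215],None,fx=4,fy=4,interpolation=cv2.INTER_CUBIC);b=cv2.resize(s[295:387,175:280],None,fx=4,fy=4,interpolation=cv2.INTER_CUBIC)
g=lambda i:(255*(i/255.)**2.5).astype(np.uint8)
cv2.imwrite('pics/c16.png',g(np.hstack([a,b])))
```

```text
(no output)
```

View pics/c16.png

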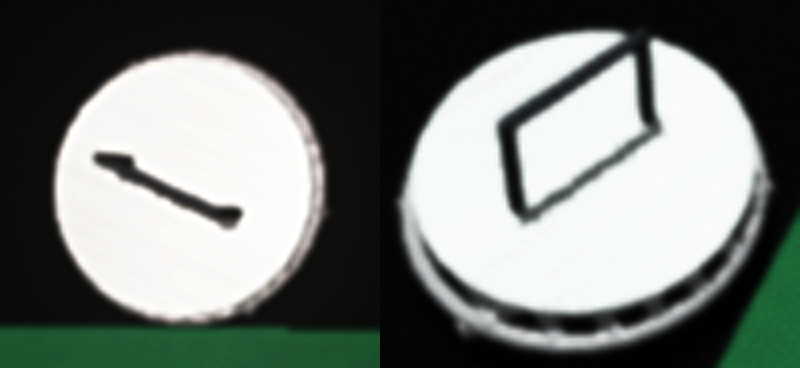

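Run:
```python
from h import *
ct,cs=calibration('top'),calibration('side')
print(onz(ct,120+(55+309)/8,185+(52+321)/8,.044))
# side disc extremes: fit ellipse to upper part of disc
pts=[(412,165),(430,110),(480,62),(540,36),(585,29),(640,36),(700,62),(745,110),(760,165),(575,314),(500,300),(440,250),(700,283)]
P=np.array([onz(cs,175+(x-380)/4,295+y/4,.044)[:2] for x,y in pts]);M=np.c_[2*P,np.ones(len(P))];x=np.linalg.lstsq(M,(P**2).sum(1),rcond=None)[0]
r=np.sqrt(x[2]+x[0]**2+x[1]**2);print(x[:2],2*r,(np.linalg.norm(P-x[:2],axis=1)-r).round(4))
s=read_state();print(s['t'],s['force'])
```

```text
[0.41227914 0.2767686  0.044     ]
[0.41172655 0.27780157] 0.15419963981858922 [-0.0005  0.0018  0.0018  0.0013  0.0008 -0.0015 -0.0023 -0.0015  0.
 -0.0003 -0.0011 -0.0034  0.0045]
27.35 [-0.20656771  0.48759222 -0.08485753]
```

Lid centre (0.412, 0.277) against grid centre (0.4135, 0.278): within about 2 mm and flat. The lifter hangs upright and the gripper is clear. Handing in.

Run:
```python
from plant import *
print(close_job())
```

```text
the job is handed in; nothing more can be done
None
```

The job is done and handed in at about 27.4 s, well inside the 67 s limit. I took the brown-handled lifter from the rack, hooked the larger lid's loop and lifted the lid off level. I set it flat on the cooling grid, unhooked and hung the lifter back upright in the rack.

**Last checks:**
- **Lid position:** its centre measured about (0.412, 0.277) in both the top and side views. The grid centre is (0.4135, 0.278), so it is about 2 mm off the middle.
- **Lid lying flat:** both views agree with the disc lying level at its expected height. The lid's weight left the wrist force reading on set-down.
- **Lifter:** pressing it down gave an upward force, so it was seated. After release it stood upright with its crosspiece across both walls, and the gripper was open about 18 cm above.
- **Forces:** no reading I took was above about 8 N, and in the pictures the gripper stayed clear of the lid.

**Disagreements:**
- My first automatic circle fits on the placed lid were off by 4–8 mm, because the grid rim blended into the white disc. I used the hand-read disc edges instead.
- The grid measured about 162–166 mm across against the stated 156 mm, probably from blur and the rounded rim. The two views agreed on its centre to about 3 mm.

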